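Clamp the stepped shaft upright in the vise and fit its spacer

TASK

Set the stepped shaft down gently, thick end down, on the bed of the blue vise, in front of the upright V-groove of the fixed jaw, and let go of it; then slide the moving jaw up until it holds the shaft snugly in the groove. Then slip the small thick-walled spacer ring over the shaft's thin upper end until it rests on the shoulder. Leave the plain shaft and the wide thin ring standing where they are.

Things in the scene. Friction and masses are not known exactly. Their poses are not given: they have to be found in the camera images.
- shaft: Stepped steel shaft, standing upright, 110 mm tall: thick lower part 30 mm diameter from 0 to 70 mm, flat shoulder at 70 mm, thin upper part 16 mm diameter from 70 to 110 mm with a 3 mm chamfered tip. Weighs about 0.44 kg. Origin at the centre of its underside, z up along its axis.
- spacer: Small thick-walled steel spacer ring lying flat: outer diameter 42 mm, bore 20 mm, height 20 mm. Origin at the centre of its underside, z up along the bore.
- vise: Low blue machine vise bolted to the bench. Origin on the bench under its middle, z up. Its y axis is the slide direction, pointing from the moving jaw to the fixed jaw; x runs along the jaw width (100 mm). Bed top 30 mm and jaw tops 70 mm above the bench. Bed from y = -125 to 115 mm, feet to x = +-71 mm. Fixed jaw: face at y = 35 mm, block behind it to 106 mm.
- groove_seat (a point): Where the centre of the shaft's underside lies when the shaft touches both sides of the V-groove: on the bed (30 mm above the bench), at x = 0, y = 27.8 mm in the vise frame, 7.2 mm in front of the fixed jaw's face. The upright 90 degree groove is in the middle of that face, 14 mm deep, 28 mm wide at the face, over the jaw's whole height. Axes as the vise's.
- jaw (a joint): Travel of the moving jaw in m, growing as it closes along the vise's +y; 0 is fully open, 0.045 is just closed on the shaft seated in the groove. The flat front face of the moving jaw is at y = -32.2 mm + travel in the vise frame. It stays where it is left; sliding it takes about 6 N.
- jaw_grip (a point): Point to grip on the moving jaw: on the axis of the upright black knob (22 mm diameter, from 69 to 114 mm above the bench), 100 mm above the bench, 42 mm behind the jaw's front face. The jaw is 60 mm deep along y, 100 mm wide. Axes as the vise's.
- plain_shaft: Look-alike to be left alone: plain straight steel shaft standing upright, 30 mm diameter over its whole height of 110 mm, no step. Origin at the centre of its underside, z up.
- wide_ring: Look-alike to be left alone: wide thin-walled flat steel ring, outer diameter 58 mm, bore 42 mm, height 12 mm. Origin at the centre of its underside, z up.
Mind the look-alikes: they are no part of the job. What is shaped like the spacer but orange or purple is not meant.

How it is judged (in metres and radians):
On the way, in this order (a step that is already met when the one before it is completed fails the run):
1. the shaft stands released on the vise bed between the jaws, in front of the groove (x of shaft in the frame of groove_seat between -0.016 and 0.016 m and y of shaft in the frame of groove_seat between -0.04 and 0.006 m and z of shaft in the frame of groove_seat between -0.004 and 0.004 m and angle between shaft's own z axis and vertical below 0.08 rad and contact force between shaft and the fingers below 0.1 N), for 0.15 s.
2. the moving jaw is closed on the shaft, which stands upright in the groove (horizontal distance between shaft and groove_seat below 0.004 m and z of shaft in the frame of groove_seat between -0.004 and 0.004 m and angle between shaft's own z axis and vertical below 0.05 rad and value of joint jaw above 0.0425 m), for 0.2 s.
3. the spacer is on the shaft's thin end and rests on the shoulder (z of spacer in the frame of shaft between 0.067 and 0.073 m and horizontal distance between spacer and shaft below 0.006 m and angle between spacer's own z axis and vertical below 0.08 rad), for 0.2 s.
At the end, for the whole second after the job is handed in: Shaft upright (3 degrees) on the vise bed within 4 mm of the groove seat; jaw closed on it (travel over 42.5 mm); spacer flat on the shoulder (3 mm in height, 6 mm off axis); both at rest; plain shaft standing, it and the wide ring within 40 mm of their starts (all of step 2 and all of step 3 and linear speed of each of shaft, spacer below 0.02 m/s and angular speed of each of shaft, spacer below 0.2 rad/s and distance of each of plain_shaft, wide_ring from where it was at the start of the episode below 0.04 m and angle between plain_shaft's own z axis and vertical below 0.1 rad); the robot touches nothing.
It fails at once if the plain shaft is pushed more than 40 mm away or knocked over (distance of plain_shaft from where it was at the start of the episode above 0.04 m or angle between plain_shaft's own z axis and vertical above 0.5 rad).
It fails at once if the wide ring is pushed more than 40 mm away (distance of wide_ring from where it was at the start of the episode above 0.04 m).
It fails at once if the shaft is dropped into the vise (falls free, faster than 0.5 m/s) (horizontal distance between shaft and groove_seat below 0.06 m and z of shaft in the frame of groove_seat below 0.1 m and linear speed of shaft above 0.5 m/s and contact force between shaft and the fingers below 0.1 N).
It also fails if it takes over 72 s, if anything falls off the work surface, if the arm or the gripper's body presses on something with over 40 N, if the wrist force passes 120 N, or if a joint passes its speed limit or range.

ROBOT

A 6-joint arm with a two-finger parallel gripper is mounted at the origin on the work surface. World frame = base frame: x ahead of the robot, y to its left, z up, the work surface at z = 0. Lengths are in mm, angles in rad, forces in N, time in s.
With the tool pointing down it reaches from about 225 to 725 mm from the base axis. Payload 3.1 kg.
Tool frame: the origin (TCP) lies midway between the tips of the shut fingers; the grasp point (between the pads) lies 19 mm behind it (ctrl.grasp_offset is the distance from the TCP to the grasp point, in mm); z points along the fingers, y is the line along which they close (so a half turn about z gives the same grasp; the last joint's range is limited). The gripper opens to 85 mm and grips with 20 to 120 N. Pads are 22 mm wide; open, the fingers measure 114 mm over their backs; the gripper's body (76 mm by 85 mm) begins 54 mm behind the grasp point. The pads swing forward as they close: fully open they stand 13 mm farther back than shut.
Start: joints at [1.017, 0.048, 0.099, 1.622, 0, 1.443], TCP at [216.857, 478.111, 231.312] pointing down, gripper open.
Joint ranges: [-2.91, 2.91], [-0.99, 1.94], [-1.21, 1.42], [-2.12, 2.29], [-1.49, 1.47], [-3.14, 3.14]. Speed limits (rad/s): [2.79, 2.79, 3.14, 3.14, 3.14, 3.14].

INTERFACE

Orientations are given as a unit quaternion [x, y, z, w].
In Python, from workcell import state, eyes, ctrl gives the robot as it stands.
- The arm moves only by the shell command python3 -m pendant 'ROWS' [FORCE]. ROWS is JSON, a list of rows, each an object of numbers: "fingers": the finger opening in mm, from 0 to 85.4; "x", "y", "z": the shift along the tool's x, y, z in units of 40 mm (1.0 is 40 mm); "wx", "wy", "wz": the turn, a rotation vector about the tool's x, y, z in units of 5 degrees (1.0 is 5 degrees). A call has 1 to 10 rows; each row is the pose to reach, as a shift and turn from the pose commanded when the call began, along the tool's axes at that moment; what a row does not reach only later rows make up. A row lasts 1/12 s, in which the tool goes at most 41.7 mm and 7.16 degrees, less where a joint would pass 70% of its speed; a pose out of reach is approached as far as the arm can. A call with a gripper value outside its range is refused whole. The fingers move at their own pace and stop on an object; FORCE is the grip in N (left out, the last holds). Time passes only in rows, so rows that repeat a pose let the fingers close. It gives the time, the measured TCP pose, the force, the opening and the grip force at its end, in the units of the state.
- state(): the state, without advancing time (a new reading comes with each control period).
- eyes.camera(name): name is "side" or "top" or "wrist"; returns (picture, depth): 384x512x3 uint8, red, green, blue; 384x512 float32, mm along the optical axis (not along the pixel's ray), 0 where there is no reading.
- eyes.camera_info(name): a dict with "K" (3x3 intrinsics, pixels), "k1" (the pictures are not rectified: a ray, as slopes to the right and down, at radius r is drawn at 1 + k1 r^2 times it, then the intrinsics apply), "R" (3x3) and "t" (3): a world point X has camera coordinates R X + t; the wrist camera has in their place "mount" (4x4, takes a point from camera to tool coordinates, whose origin is the TCP and whose axes are the flange's). Camera axes: x right, y down, z forward; pixel columns grow to the right and rows downward; lengths in mm; the calibration is good to about 2 mm. A picture is of the moment at which its call begins: read the wrist's pose just before it. camera_info takes no time and is no camera call.
- ctrl.hand_in(): hands the job in; it is judged then, once.
Trained networks look in the newest picture that a camera, given by its name, has taken for a name from the list of things; names that differ only in an ending like _2 or _b are one class to them, and where a whole thing is asked for, a point or a joint stands for the part that bears it (a point fixed in the world has none). Each returns a list of dicts, best first, with "conf" (0 to 1); they miss things now and then, are a little off and sometimes report something else, mostly with a low value. They report only what shows in the picture. A call takes as long as a camera call. They do not tell look-alikes from the thing itself.
- eyes.recognise(camera, thing): "extent" ([centre column, centre row, width, height] as shares, 0 to 1, of the picture: columns of its width, rows of its height, round what is visible of it).
- eyes.mark_of(camera, thing): "point" ([column, row] as shares, 0 to 1, of the picture: columns of its width, rows of its height: a listed point, or the origin of a listed thing).
The state is a dict: "time_s": time; "q": joint angles; "qd": joint speeds; "joint_torque": joint torques, N m; "ee_pos": TCP position; "tcp_rot": TCP orientation; "contact_force": force on the tool from outside, world axes, zero at the start; "ft_torque": the same for the moment, N m; "grip_width": opening from 0.0 (shut) to 1.0 (fully open); "finger_force": force on a finger pad.
Only numpy, scipy, OpenCV 4.12 (cv2) and the standard library are available. Lean on these libraries where they do the work, as an engineer would, in place of code of your own. Each camera call takes 0.05 s, during which the arm holds its last target. There are 200 camera calls.

## Working session

There is one attempt and no reset: what is moved stays moved. The work goes in short steps, Python scripts to look and compute and a shell command to move; the robot and the scene stay as the last step left them, time stands still between calls to the robot, and variables do not carry over. Pictures are saved under pics/ and viewed, at most 10 in all, crops included, and the job is handed in when it is done.

```bash
mkdir -p pics; ls; cat > h.py <<'E'
import numpy as np, cv2
from workcell import state, eyes, ctrl
from scipy.spatial.transform import Rotation as Ro
def ext(cam):
    i=eyes.camera_info(cam)
    if 'mount' in i:
        s=state(); M=np.array(i['mount']); T=np.eye(4); T[:3,:3]=Ro.from_quat(s['tcp_rot']).as_matrix(); T[:3,3]=s['ee_pos']
        W=T@M; R=W[:3,:3].T; t=-R@W[:3,3]
    else: R=np.array(i['R']); t=np.array(i['t']).ravel()
    return np.array(i['K']),i['k1'],R,t
def ray(E,u,v):
    K,k1,R,t=E
    n=cv2.undistortPoints(np.array([[[u,v]]],float),K,np.array([k1,0,0,0,0.]))[0,0] 
    return -R.T@t, R.T@np.array([n[0],n[1],1])
def onz(E,u,v,z):
    c,d=ray(E,u,v); return c+d*(z-c[2])/d[2]
def cloud(E,depth):
    K,k1,R,t=E; h,w=depth.shape
    g=np.stack(np.meshgrid(np.arange(w),np.arange(h)),-1).reshape(-1,1,2).astype(float)
    n=cv2.undistortPoints(g,K,np.array([k1,0,0,0,0.]))[:,0]
    p=np.c_[n,np.ones(len(n))]*depth.reshape(-1,1)
    return ((p-t)@R).reshape(h,w,3)
def proj(E,X):
    K,k1,R,t=E
    return cv2.projectPoints(np.array(X,float).reshape(-1,1,3),cv2.Rodrigues(R)[0],t,K,np.array([k1,0,0,0,0.]))[0][:,0]
E
python3 - <<'E'
from h import *
for c in ['top','side']:
    E=ext(c); p,d=eyes.camera(c); cv2.imwrite(f'pics/{c}0.png',p[:,:,::-1]); np.savez(f'{c}0.npz',p=p,d=d)
    print(c,'cam at',(-E[2].T@E[3]).round())
    C=cloud(E,d)
    for n in ['shaft','spacer','vise','groove_seat','jaw_grip','plain_shaft','wide_ring','jaw']:
        for f in (eyes.recognise,eyes.mark_of):
            try: r=f(c,n)
            except Exception as e: print(n,e); continue
            for o in r[:4]:
                k=np.array(o.get('extent',o.get('point')))
                px=k[:2]*[512,384]; u,v=np.clip(px.astype(int),0,[511,383])
                print(c,n,f.__name__,round(o['conf'],2),px.round(1),(k[2:]*[512,384]).round() if len(k)>2 else '',C[v,u].round())
E
```

```text
pics
top cam at [ 482.  -84. 1238.]
top shaft call 0.64 [286.9 235.2] [12.  8.] [ 484. -157.  105.]
top shaft call 0.63 [152.6 222.3] [97. 51.] [524. 183.  29.]
top shaft call 0.69 [284.4 234.6]  [ 486. -152.  107.]
top spacer call 0.73 [316.2 179.3] [17. 11.] [ 630. -248.   -1.]
top spacer call 0.67 [328.7 143.5] [14. 16.] [ 726. -284.    0.]
top spacer call 0.58 [347.4 185.9] [20. 18.] [ 612. -330.    2.]
top spacer call 0.58 [375.  198.8] [16. 21.] [ 575. -404.    3.]
top spacer call 0.76 [373.5 195.6]  [ 582. -394.   22.]
top spacer call 0.54 [315.  183.7]  [ 617. -239.   20.]
top spacer call 0.51 [324.5 140.7]  [ 731. -270.   19.]
top spacer call 0.44 [343.1 184.4]  [ 614. -319.    4.]
top vise call 0.65 [155.4 221.8] [97. 54.] [527. 175.  30.]
top vise call 0.32 [336.  249.1]  [ 443. -292.   -2.]
top groove_seat call 0.8 [152.8 220.8] [98. 53.] [530. 183.  29.]
top groove_seat call 0.71 [141.1 218.1]  [535. 211.  31.]
top jaw_grip call 0.57 [170.9 221.3] [30. 46.] [523. 121. 112.]
top jaw_grip call 0.48 [337.  249.1] [22. 26.] [ 443. -294.   -0.]
top jaw_grip call 0.79 [169.1 2
[... 1322 characters left out ...]
call 0.7 [174.7 162.5] [80. 82.] [518. 142.  65.]
side groove_seat call 0.74 [164.9 155.4]  [531. 222.  24.]
side jaw_grip call 0.57 [181.  168.8] [48. 35.] [517. 108.  71.]
side jaw_grip call 0.24 [265.1 318.8] [29. 25.] [ 444. -297.   -3.]
side jaw_grip call 0.76 [181.4 156.1]  [525. 112. 103.]
side plain_shaft call 0.91 [283.2 205.4] [13. 43.] [ 631. -136.   68.]
side plain_shaft call 0.89 [283.5 219.9]  [ 630. -139.   21.]
side wide_ring call 0.71 [263.  320.8] [30. 28.] [ 436. -297.   -2.]
side wide_ring call 0.77 [264.8 320.3]  [ 440. -299.   -3.]
side jaw call 0.66 [179.4 167.3] [47. 41.] [517. 117.  67.]
jaw it knows: groove_seat, jaw_grip, plain_shaft, shaft, spacer, vise, wide_ring
```

```bash
python3 - <<'E'
from h import *
p=cv2.imread('pics/side0.png'); q=cv2.resize(p[120:350,110:410],None,fx=2.6,fy=2.6,interpolation=cv2.INTER_CUBIC); cv2.imwrite('pics/side0c.png',q)
p=cv2.imread('pics/top0.png'); q=cv2.resize(p[120:290,90:400],None,fx=2.5,fy=2.5,interpolation=cv2.INTER_CUBIC); cv2.imwrite('pics/top0c.png',q)
E
```

```text
(no output)
```

View pics/side0c.png

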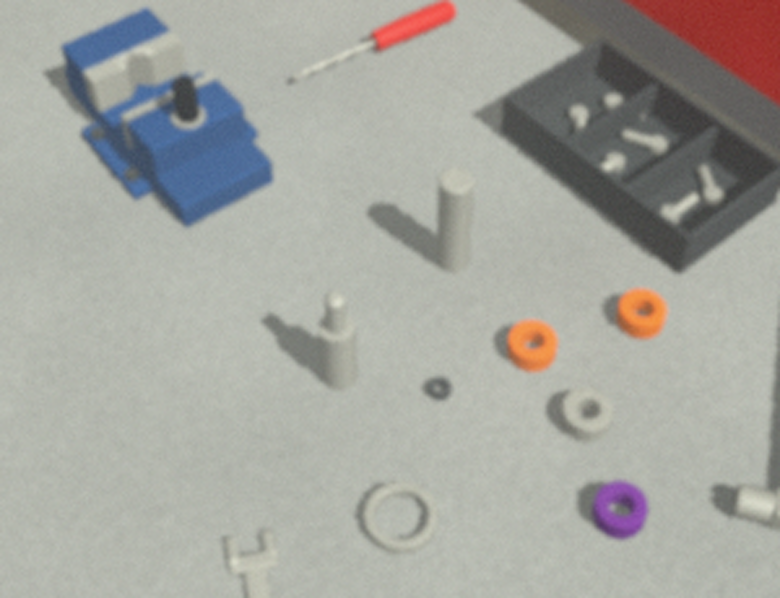

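View pics/top0c.png

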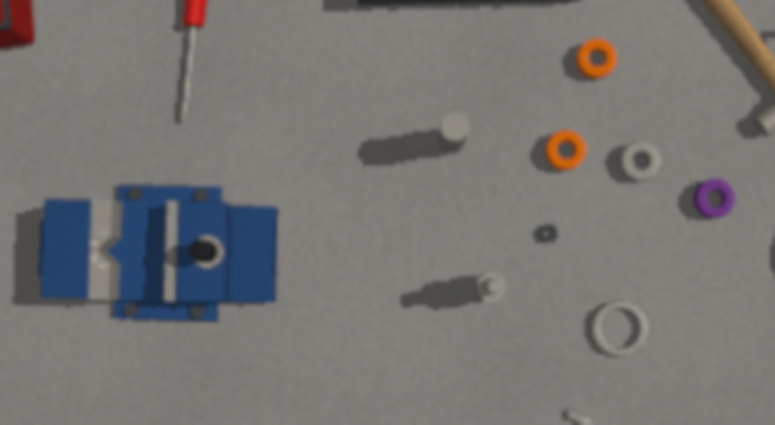

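The stepped shaft is at side px (241,251), recognised by its step. The plain one is at (285,205). There are five ring candidates in the side view: orange at (315,253) and (357,240), grey at (335,279), purple at (348,316) and a thin wide one at (263,319). The grey thick-walled ring at (335,279) fits the spacer. Next I'll measure.

```bash
python3 - <<'E'
from h import *
for c in ['top','side']:
    f=np.load(f'{c}0.npz'); E=ext(c); C=cloud(E,f['d']); p=f['p'].astype(int); X,Y,Z=C[...,0],C[...,1],C[...,2]
    def box(x,y,r,z0,z1): 
        m=(abs(X-x)<r)&(abs(Y-y)<r)&(Z>z0)&(Z<z1); return C[m]
    for nm,(x,y,r,z0,z1) in dict(tip=(482,-160,30,95,130),body=(482,-160,35,20,66),shoulder=(482,-160,35,64,78),spacer=(615,-322,35,8,30),spacertop=(615,-322,35,15,30),plaintop=(633,-130,35,100,125),wide=(438,-297,45,5,20)).items():
        q=box(x,y,r,z0,z1)
        if len(q): print(c,nm,len(q),'min',q.min(0).round(),'max',q.max(0).round(),'mid',((q.min(0)+q.max(0))/2).round(1),'med',np.median(q,0).round(1))
    # vise: 
    blue=(p[...,2]>p[...,0]+35)&(X>400)&(X<650)&(Y>0)&(Y<350)
    for z0,z1 in ((20,40),(60,80)):
        m=blue&(Z>z0)&(Z<z1); q=C[m]; print(c,'blue',z0,len(q),cv2.minAreaRect(q[:,:2].astype(np.float32)))
    m=(X>400)&(X<650)&(Y>0)&(Y<350)&(Z>60)&(Z<82); q=C[m]; 
    j=q[q[:,1]>190]; print(c,'fixed jaw',len(j),cv2.minAreaRect(j[:,:2].astype(np.float32)),np.median(j[:,2]))
    j=q[q[:,1]<165]; print(c,'mov jaw',len(j),cv2.minAreaRect(j[:,:2].astype(np.float32)),np.median(j[:,2]))
    k=C[(X>480)&(X<580)&(Y>60)&(Y<180)&(Z>90)&(Z<130)]; print(c,'knob',len(k),k.min(0),k.max(0))
E
```

```text
top tip 37 min [ 479. -167.  102.] max [ 493. -152.  114.] mid [ 485.9 -159.3  107.7] med [ 485.9 -159.2  108.3]
top body 15 min [ 474. -162.   28.] max [ 497. -145.   66.] mid [ 485.2 -153.6   46.7] med [ 484.  -149.2   60.2]
top shoulder 72 min [ 471. -174.   64.] max [ 499. -144.   74.] mid [ 484.9 -159.3   69.1] med [ 486.  -156.5   69.8]
top spacer 161 min [ 594. -343.    8.] max [ 634. -304.   26.] mid [ 614.2 -323.4   17.1] med [ 614.7 -323.3   19.5]
top spacertop 143 min [ 594. -343.   15.] max [ 634. -305.   26.] mid [ 614.2 -323.6   20.6] med [ 614.7 -324.3   20. ]
top plaintop 120 min [ 627. -140.  101.] max [ 656. -113.  115.] mid [ 641.8 -126.1  107.9] med [ 641.  -126.1  109.7]
top wide 199 min [ 399. -334.    5.] max [ 481. -256.   18.] mid [ 440.1 -295.    11.4] med [ 437.6 -296.9   11.1]
top blue 20 1359 ((529.388671875, 180.82318115234375), (241.06222534179688, 99.32365417480469), 87.77831268310547)
top blue 60 1315 ((528.8684692382812, 197.43734741210938), (187.3285675048828, 100.27056884765625), 88.86697387695312)
top fixed jaw 1094 ((532.225341796875, 256.0195617
[... 1036 characters left out ...]
min [ 410. -327.    5.] max [ 468. -271.   15.] mid [ 439.  -299.1   10. ] med [ 437.2 -300.1    9.1]
side blue 20 914 ((527.8726196289062, 142.54193115234375), (172.6505126953125, 100.93604278564453), 87.58682250976562)
side blue 60 872 ((530.0145263671875, 194.60296630859375), (191.2093505859375, 100.03741455078125), 87.23909759521484)
side fixed jaw 721 ((532.6019287109375, 251.93453979492188), (76.37462615966797, 100.17670440673828), 88.13719177246094) 65.74005098986967
side mov jaw 666 ((528.431640625, 131.8418731689453), (65.52685546875, 102.1646499633789), 86.2825698852539) 67.03780473908297
side knob 92 [516.01167603 108.36782194  90.95126714] [537.45085389 129.71387103 113.09802866]
```

```bash
python3 - <<'E'
from h import *
s=state(); print(s); print(Ro.from_quat(s['tcp_rot']).as_matrix().round(3))
i=eyes.camera_info('wrist'); print(np.array(i['mount']).round(2),i['K'],i['k1'])
E
```

```text
{'time_s': 1.6, 'q': array([ 1.01717913e+00,  4.79986232e-02,  9.91931281e-02,  1.62203248e+00,
       -9.43849941e-06,  1.44303794e+00]), 'qd': array([-0.00128802,  0.00122205,  0.00015704, -0.00062132,  0.00182675,
       -0.00097429]), 'joint_torque': array([ 2.50081366e-04, -3.38631606e+01,  3.20145464e+01,  1.18173331e-03,
       -2.01198445e-04, -7.24722128e-06]), 'ee_pos': array([216.86063306, 478.09115037, 231.30882496]), 'tcp_rot': array([ 2.11324049e-01,  9.77416056e-01, -2.12053190e-05, -2.51048886e-06]), 'contact_force': array([0.52809445, 0.66046947, 0.13250951]), 'ft_torque': array([-0.01767199, -0.04501631, -0.02318248]), 'finger_force': 0.0, 'grip_width': 1.0012046352785204}
[[-0.911  0.413 -0.   ]
 [ 0.413  0.911 -0.   ]
 [-0.    -0.    -1.   ]]
[[   0.     -0.95   -0.32   83.02]
 [   1.      0.      0.     -0.3 ]
 [   0.     -0.32    0.95 -141.11]
 [   0.      0.      0.      1.  ]] [[338.52070548   0.         251.87340693]
 [  0.         338.52070548 192.04909922]
 [  0.           0.           1.        ]] -0.07411068655059193
```

```bash
cat >> h.py <<'E'
VY=-2.2
def row(x,y,z,yaw=VY):
    "shift/turn in pendant units from the present pose to TCP x,y,z with tool down, tool y at world angle yaw (deg)"
    s=state(); R=Ro.from_quat(s['tcp_rot']); a=np.radians(yaw); c,n=np.cos(a),np.sin(a)
    G=np.array([[-n,c,0],[c,n,0],[0,0,-1]]).T; G=np.array([[-n,c,0],[c,n,0],[0,0,-1.]])
    y_=np.array([c,n,0]); z_=np.array([0,0,-1.]); G=np.c_[np.cross(y_,z_),y_,z_]
    d=R.inv().apply(np.array([x,y,z])-s['ee_pos'])/40; w=(R.inv()*Ro.from_matrix(G)).as_rotvec(degrees=True)/5
    print('shift',d.round(3),'turn',w.round(2),'TCP',s['ee_pos'].round(1),'t',round(s['time_s'],2),'open',round(s['grip_width']*85.4,1))
E
python3 -c "
from h import *
row(485,-160.5,210)"
```

```text
shift [-12.7   -11.77    0.533] turn [-0.    0.   13.56] TCP [216.9 478.1 231.3] t 1.6 open 85.5
```

```bash
T='{"x":-12.7,"y":-11.77,"z":0.53,"wz":13.56,"fingers":70}'; python3 -m pendant '[{"x":-12.7,"y":-11.77,"z":0.53,"wz":13.56,"fingers":70},{"x":-12.7,"y":-11.77,"z":0.53,"wz":13.56,"fingers":70},{"x":-12.7,"y":-11.77,"z":0.53,"wz":13.56,"fingers":70},{"x":-12.7,"y":-11.77,"z":0.53,"wz":13.56,"fingers":70},{"x":-12.7,"y":-11.77,"z":0.53,"wz":13.56,"fingers":70},{"x":-12.7,"y":-11.77,"z":0.53,"wz":13.56,"fingers":70},{"x":-12.7,"y":-11.77,"z":0.53,"wz":13.56,"fingers":70},{"x":-12.7,"y":-11.77,"z":0.53,"wz":13.56,"fingers":70},{"x":-12.7,"y":-11.77,"z":0.53,"wz":13.56,"fingers":70},{"x":-12.7,"y":-11.77,"z":0.53,"wz":13.56,"fingers":70}]'; python3 -c "
from h import *
row(485,-160.5,210)"
```

```text
shift [-12.7   -11.77    0.533] turn [-0.    0.   13.56] TCP [216.9 478.1 231.3] t 1.6 open 85.5$[0]: bad value
```

```bash
python3 -m pendant '[{"x":-1.0,"y":-0.95,"z":0,"wz":1.0,"fingers":70},{"x":-2.0,"y":-1.9,"z":0,"wz":2,"fingers":70},{"x":-3,"y":-2.8,"z":0,"wz":3.5,"fingers":70},{"x":-4,"y":-3.7,"z":0,"wz":5,"fingers":70},{"x":-5,"y":-4.6,"z":0,"wz":6.5,"fingers":70},{"x":-6,"y":-5.5,"z":0,"wz":8,"fingers":70},{"x":-7,"y":-6.5,"z":0.53,"wz":9.5,"fingers":70},{"x":-8,"y":-7.5,"z":0.53,"wz":10,"fingers":70}]'; python3 -c "
from h import *
row(485,-160.5,210)"
```

```text
shift [-12.7   -11.77    0.533] turn [-0.    0.   13.56] TCP [216.9 478.1 231.3] t 1.6 open 85.5$[0]: bad value
```

```bash
python3 -m pendant '[{"x":-0.7,"y":-0.7,"z":0,"wx":0,"wy":0,"wz":1.0,"fingers":70}]'; python3 -m pendant --help; python3 -c "
from h import *
row(485,-160.5,210)"
```

```text
time_s: 1.68
ee_pos: [229.5, 444.6, 229.4]
tcp_rot: [0.252, 0.968, 0.001, -0.001]
contact_force: [1.5, -0.6, -0.1]
grip_width: 0.885
finger_force: 0.0
shift [-12.95  -10.098   0.447] turn [-1.000e-02 -3.000e-02  1.261e+01] TCP [229.5 444.6 229.4] t 1.68 open 75.5invalid input: not JSON, or not a number
```

```bash
python3 -m pendant '[{"x":-13,"y":-10.1,"z":0.45,"wx":0,"wy":0,"wz":12.6,"fingers":70},{"x":-13,"y":-10.1,"z":0.45,"wx":0,"wy":0,"wz":12.6,"fingers":70},{"x":-13,"y":-10.1,"z":0.45,"wx":0,"wy":0,"wz":12.6,"fingers":70},{"x":-13,"y":-10.1,"z":0.45,"wx":0,"wy":0,"wz":12.6,"fingers":70},{"x":-13,"y":-10.1,"z":0.45,"wx":0,"wy":0,"wz":12.6,"fingers":70},{"x":-13,"y":-10.1,"z":0.45,"wx":0,"wy":0,"wz":12.6,"fingers":70},{"x":-13,"y":-10.1,"z":0.45,"wx":0,"wy":0,"wz":12.6,"fingers":70},{"x":-13,"y":-10.1,"z":0.45,"wx":0,"wy":0,"wz":12.6,"fingers":70},{"x":-13,"y":-10.1,"z":0.45,"wx":0,"wy":0,"wz":12.6,"fingers":70},{"x":-13,"y":-10.1,"z":0.45,"wx":0,"wy":0,"wz":12.6,"fingers":70}]'; python3 -c "
from h import *
row(485,-160.5,210)"
```

```text
time_s: 2.52
ee_pos: [392.3, 55.0, 220.3]
tcp_rot: [0.723, 0.691, 0.001, 0.0]
contact_force: [0.8, 0.9, 0.3]
grip_width: 0.818
finger_force: 0.0
shift [-5.276  2.558  0.259] turn [ 0.02 -0.   -0.08] TCP [392.3  55.  220.3] t 2.52 open 69.8
```

```bash
python3 -m pendant '[{"x":-5.28,"y":2.56,"z":0.26,"wx":0,"wy":0,"wz":0,"fingers":70},{"x":-5.28,"y":2.56,"z":0.26,"wx":0,"wy":0,"wz":0,"fingers":70},{"x":-5.28,"y":2.56,"z":0.26,"wx":0,"wy":0,"wz":0,"fingers":70},{"x":-5.28,"y":2.56,"z":0.26,"wx":0,"wy":0,"wz":0,"fingers":70},{"x":-5.28,"y":2.56,"z":0.26,"wx":0,"wy":0,"wz":0,"fingers":70},{"x":-5.28,"y":2.56,"z":0.26,"wx":0,"wy":0,"wz":0,"fingers":70},{"x":-5.28,"y":2.56,"z":0.26,"wx":0,"wy":0,"wz":0,"fingers":70},{"x":-5.28,"y":2.56,"z":0.26,"wx":0,"wy":0,"wz":0,"fingers":70},{"x":-5.28,"y":2.56,"z":0.26,"wx":0,"wy":0,"wz":0,"fingers":70}]'; python3 - <<'E'
from h import *
row(485,-160.5,130)
E=ext('wrist'); p,d=eyes.camera('wrist'); np.savez('w1.npz',p=p,d=d)
C=cloud(E,d); X,Y,Z=[C[...,i] for i in range(3)]
for nm,a,b in (('tip',90,130),('sh',64,78),('body',15,62)):
    m=(abs(X-485)<30)&(abs(Y+160)<30)&(Z>a)&(Z<b); q=C[m]; print(nm,len(q),((q.min(0)+q.max(0))/2).round(1),np.ptp(q,0).round(),np.median(q,0).round(1)) if len(q) else 0
for X0 in ([485,-160.5,110],[485,-160.5,70]): cv2.circle(p,tuple(int(k) for k in proj(E,X0)[0]),2,(255,0,0),-1)
cv2.imwrite('pics/w1.png',p[:,:,::-1])
E
```

```text
time_s: 3.27
ee_pos: [485.0, -157.9, 209.4]
tcp_rot: [0.722, 0.692, 0.0, -0.001]
contact_force: [0.4, 0.3, -0.2]
grip_width: 0.816
finger_force: 0.0
shift [-0.066  0.003  1.986] turn [-0.01 -0.01 -0.04] TCP [ 485.  -157.9  209.4] t 3.27 open 69.7
tip 424 [ 485.  -159.1  100.3] [16. 15. 20.] [ 485.1 -156.7  107.1]
sh 527 [ 484.7 -157.5   71.1] [29. 26. 14.] [ 485.4 -153.2   68.7]
body 310 [ 484.9 -150.4   38.5] [29. 12. 47.] [ 485.6 -146.4   40.6]
```

View pics/w1.png

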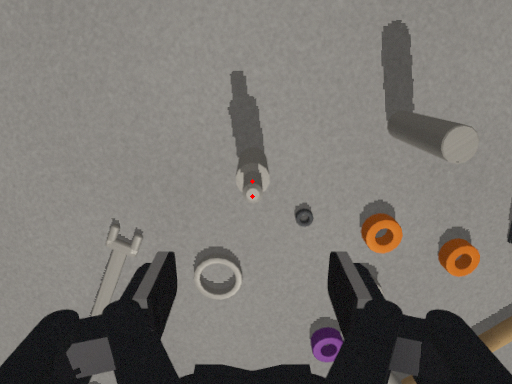

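The wrist view confirms the stepped shaft: tip at (252,195), shoulder around it. Descending on it now.

```bash
python3 -m pendant '[{"x":-0.05,"y":0,"z":1,"wx":0,"wy":0,"wz":0,"fingers":70},{"x":-0.05,"y":0,"z":2,"wx":0,"wy":0,"wz":0,"fingers":70},{"x":-0.05,"y":0,"z":3,"wx":0,"wy":0,"wz":0,"fingers":60},{"x":-0.05,"y":0,"z":3.6,"wx":0,"wy":0,"wz":0,"fingers":60},{"x":-0.05,"y":0,"z":4.08,"wx":0,"wy":0,"wz":0,"fingers":60},{"x":-0.05,"y":0,"z":4.08,"wx":0,"wy":0,"wz":0,"fingers":60},{"x":-0.05,"y":0,"z":4.08,"wx":0,"wy":0,"wz":0,"fingers":60}]'; python3 -c "
from h import *
row(485,-160,46)"
```

```text
time_s: 3.9
ee_pos: [484.2, -158.6, 45.8]
tcp_rot: [0.721, 0.693, -0.0, -0.001]
contact_force: [0.5, -0.0, 1.2]
grip_width: 0.701
finger_force: 0.0
shift [-0.034  0.022 -0.005] turn [-0.03 -0.01 -0.02] TCP [ 484.2 -158.6   45.8] t 3.9 open 59.9
```

```bash
python3 -m pendant '[{"x":-0.03,"y":0.02,"z":0,"wx":0,"wy":0,"wz":0,"fingers":20},{"x":-0.03,"y":0.02,"z":0,"wx":0,"wy":0,"wz":0,"fingers":20},{"x":-0.03,"y":0.02,"z":0,"wx":0,"wy":0,"wz":0,"fingers":20},{"x":-0.03,"y":0.02,"z":0,"wx":0,"wy":0,"wz":0,"fingers":20},{"x":-0.03,"y":0.02,"z":0,"wx":0,"wy":0,"wz":0,"fingers":20},{"x":-0.03,"y":0.02,"z":0,"wx":0,"wy":0,"wz":0,"fingers":20},{"x":-0.03,"y":0.02,"z":0,"wx":0,"wy":0,"wz":0,"fingers":20},{"x":-0.03,"y":0.02,"z":0,"wx":0,"wy":0,"wz":0,"fingers":20},{"x":-0.03,"y":0.02,"z":0,"wx":0,"wy":0,"wz":0,"fingers":20},{"x":-0.03,"y":0.02,"z":0,"wx":0,"wy":0,"wz":0,"fingers":20}]' 60; python3 -c "
from h import *
row(485,-160,190)"
```

```text
time_s: 4.73
ee_pos: [487.3, -162.4, 49.2]
tcp_rot: [0.722, 0.692, 0.0, 0.002]
contact_force: [-2.2, 0.6, 5.9]
grip_width: 0.326
finger_force: 58.5
shift [ 0.051 -0.049 -3.519] turn [ 0.04  0.02 -0.04] TCP [ 487.3 -162.4   49.2] t 4.73 open 27.9
```

```bash
python3 -m pendant '[{"x":0,"y":0,"z":-0.3,"wx":0,"wy":0,"wz":0,"fingers":20},{"x":0,"y":0,"z":-1,"wx":0,"wy":0,"wz":0,"fingers":20},{"x":0,"y":0,"z":-1.8,"wx":0,"wy":0,"wz":0,"fingers":20},{"x":0,"y":0,"z":-2.6,"wx":0,"wy":0,"wz":0,"fingers":20},{"x":0,"y":0,"z":-3.4,"wx":0,"wy":0,"wz":0,"fingers":20},{"x":0,"y":0,"z":-3.9,"wx":0,"wy":0,"wz":0,"fingers":20},{"x":0,"y":0,"z":-3.9,"wx":0,"wy":0,"wz":0,"fingers":20},{"x":0,"y":0,"z":-3.9,"wx":0,"wy":0,"wz":0,"fingers":20}]'; python3 - <<'E'
from h import *
row(530.6,204,205)
E=ext('wrist'); p,d=eyes.camera('wrist'); cv2.imwrite('pics/w2.png',p[:,:,::-1])
E
```

```text
time_s: 5.4
ee_pos: [486.9, -161.9, 203.4]
tcp_rot: [0.722, 0.692, 0.001, 0.001]
contact_force: [0.1, -0.5, -6.3]
grip_width: 0.335
finger_force: 60.0
shift [ 9.186  0.709 -0.047] turn [ 0.03  0.01 -0.04] TCP [ 486.9 -161.9  203.4] t 5.4 open 28.6
```

View pics/w2.png

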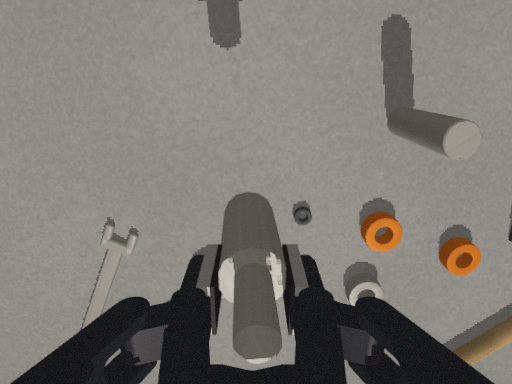

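```bash
python3 -m pendant '[{"x":0.5,"y":0,"z":0,"wx":0,"wy":0,"wz":0,"fingers":20},{"x":1.3,"y":0.1,"z":0,"wx":0,"wy":0,"wz":0,"fingers":20},{"x":2.2,"y":0.2,"z":0,"wx":0,"wy":0,"wz":0,"fingers":20},{"x":3.1,"y":0.3,"z":0,"wx":0,"wy":0,"wz":0,"fingers":20},{"x":4.0,"y":0.4,"z":0,"wx":0,"wy":0,"wz":0,"fingers":20},{"x":4.9,"y":0.5,"z":0,"wx":0,"wy":0,"wz":0,"fingers":20},{"x":5.8,"y":0.6,"z":0,"wx":0,"wy":0,"wz":0,"fingers":20},{"x":6.7,"y":0.7,"z":0,"wx":0,"wy":0,"wz":0,"fingers":20},{"x":7.6,"y":0.7,"z":0,"wx":0,"wy":0,"wz":0,"fingers":20},{"x":8.4,"y":0.7,"z":0,"wx":0,"wy":0,"wz":0,"fingers":20}]'
python3 -m pendant '[{"x":0.5,"y":0,"z":0,"wx":0,"wy":0,"wz":0,"fingers":20},{"x":0.8,"y":0,"z":0,"wx":0,"wy":0,"wz":0,"fingers":20},{"x":0.8,"y":0,"z":0,"wx":0,"wy":0,"wz":0,"fingers":20},{"x":0.8,"y":0,"z":0,"wx":0,"wy":0,"wz":0,"fingers":20}]'
python3 - <<'E'
from h import *
row(530.6,204,205)
E=ext('wrist'); s=state(); p,d=eyes.camera('wrist'); np.savez('w3.npz',p=p,d=d)
C=cloud(E,d); T=(C-s['ee_pos'])@Ro.from_quat(s['tcp_rot']).as_matrix()  # tool coords
for a in range(-60,56,10):
    m=(abs(T[...,0])<22)&(abs(T[...,1])<14)&(T[...,2]>a)&(T[...,2]<a+10); q=T[m]
    if len(q)>15: print(a,len(q),'x max',np.percentile(q[:,0],97).round(1),'y',np.percentile(q[:,1],[1,99]).round(1))
m=(abs(T[...,0])<22)&(abs(T[...,1])<22)&(T[...,2]<90); print('deepest',np.percentile(T[m][:,2],[98,99.5]))
X,Y,Z=[C[...,i] for i in range(3)]
m=(X>440)&(X<620)&(Y>218)&(Y<330)&(Z>62)&(Z<80); q=C[m]; print('fixed jaw',len(q),cv2.minAreaRect(q[:,:2].astype(np.float32)),q[:,1].min())
m=(X>440)&(X<620)&(Y>60)&(Y<195)&(Z>62)&(Z<80); q=C[m]; print('mov',len(q),q.min(0),q.max(0)) if len(q) else 0
cv2.imwrite('pics/w3.png',p[:,:,::-1])
E
```

```text
time_s: 6.28
ee_pos: [526.1, 175.0, 198.3]
tcp_rot: [0.721, 0.692, -0.003, -0.002]
contact_force: [0.1, 0.0, -5.4]
grip_width: 0.33
finger_force: 59.8
time_s: 6.62
ee_pos: [528.2, 204.5, 199.9]
tcp_rot: [0.721, 0.692, -0.002, -0.001]
contact_force: [-0.4, -0.6, -4.2]
grip_width: 0.328
finger_force: 59.8
shift [-0.01   0.059 -0.129] turn [-0.05  0.03 -0.03] TCP [528.2 204.5 199.9] t 6.62 open 28.0
-60 2040 x max 11.0 y [-6.  9.]
-50 774 x max 11.1 y [-6.3  8.7]
-40 794 x max 11.2 y [-14.  14.]
-30 1097 x max 15.7 y [-14.  14.]
-20 2106 x max 17.9 y [-13.8  13.9]
-10 548 x max 17.8 y [-13.7  13.9]
0 455 x max 17.7 y [-13.8  13.2]
10 384 x max 17.8 y [-13.7  12.8]
20 327 x max 17.8 y [-13.5  12.4]
30 275 x max 17.8 y [-13.7  12. ]
40 235 x max 17.7 y [-13.7  11.3]
deepest [35.73937512 46.12425653]
fixed jaw 11023 ((532.759765625, 255.5768585205078), (71.38700866699219, 100.17326354980469), 87.74535369873047) 218.09909034781208
mov 1380 [478.17194634 131.01592597  62.05227463] [578.47391463 166.98465204  70.33460108]
```

View pics/w3.png

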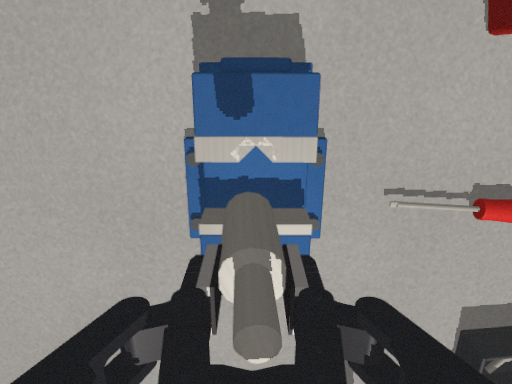

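```bash
python3 - <<'E'
from h import *
E=ext('wrist'); s=state(); f=np.load('w3.npz')
C=cloud(E,f['d']); R=Ro.from_quat(s['tcp_rot']).as_matrix(); T=(C-s['ee_pos'])@R
print('vertical in tool',R.T@[0,0,-1])
pts=[]
for a in list(range(-62,-40,6))+list(range(-20,52,6)):
    m=(abs(T[...,0])<20)&(abs(T[...,1])<24)&(T[...,2]>a)&(T[...,2]<a+6)&(f['p'].std(-1)<12); q=T[m]
    q=q[q[:,0]>(3 if a<-40 else 6)]
    if len(q)>15: 
        r=8 if a<-40 else 15
        from scipy.optimize import least_squares
        o=least_squares(lambda c:np.hypot(q[:,0]-c[0],q[:,1]-c[1])-r,[2,0],loss='soft_l1'); print(a,len(q),o.x.round(1),np.percentile(q[:,1],[1,99]).round(1))
E
```

```text
vertical in tool [0.00224136 0.00319718 0.99999238]
-62 1357 [0.8 1.5] [-23.2  23.3]
-56 1357 [3.8 1.4] [-23.6  23.6]
-50 1162 [4.  1.3] [-23.7  23.7]
-44 826 [3.3 1. ] [-23.6  23.4]
-20 1595 [ 1.2 -0.3] [-23.2  23.2]
-14 664 [ 3.2 -0.2] [-23.5  23.5]
-8 517 [ 3.  -0.4] [-23.3  23.3]
-2 292 [ 2.5 -0.6] [-14.2  13.6]
4 277 [ 2.5 -0.9] [-14.8  12.9]
10 248 [ 2.5 -1. ] [-15.   12.6]
16 226 [ 2.5 -1.3] [-15.5  12.6]
22 211 [ 2.5 -1.5] [-15.7  12.4]
28 184 [ 2.5 -1.7] [-15.9  12.1]
34 176 [ 2.5 -2. ] [-15.9  11.9]
40 164 [ 2.5 -2.2] [-16.4  11.5]
46 100 [ 2.5 -2.4] [-16.1  10.9]
```

```bash
python3 -c "
from h import *
row(532.2,202.4,90)"
python3 -m pendant '[{"x":-0.05,"y":0.1,"z":0.5,"wx":-0.3,"wy":0,"wz":0,"fingers":20},{"x":-0.05,"y":0.1,"z":1.2,"wx":-0.3,"wy":0,"wz":0,"fingers":20},{"x":-0.05,"y":0.1,"z":1.9,"wx":-0.3,"wy":0,"wz":0,"fingers":20},{"x":-0.05,"y":0.1,"z":2.4,"wx":-0.3,"wy":0,"wz":0,"fingers":20},{"x":-0.05,"y":0.1,"z":2.65,"wx":-0.3,"wy":0,"wz":0,"fingers":20},{"x":-0.05,"y":0.1,"z":2.65,"wx":-0.3,"wy":0,"wz":0,"fingers":20},{"x":-0.05,"y":0.1,"z":2.65,"wx":-0.3,"wy":0,"wz":0,"fingers":20}]'
python3 -c "
from h import *
row(532.2,202.4,78.5)"
```

```text
shift [-0.026  0.101  2.761] turn [-0.04  0.03 -0.04] TCP [528.6 203.8 200.4] t 6.67 open 28.1
time_s: 7.25
ee_pos: [533.1, 201.7, 96.2]
tcp_rot: [0.722, 0.692, 0.008, 0.009]
contact_force: [0.7, 0.8, -4.6]
grip_width: 0.327
finger_force: 60.0
shift [ 0.017 -0.035  0.441] turn [ 0.29  0.01 -0.06] TCP [533.1 201.7  96.2] t 7.25 open 27.9
```

```bash
python3 -m pendant '[{"x":0,"y":-0.02,"z":0.1,"wx":0,"wy":0,"wz":0,"fingers":20},{"x":0,"y":-0.02,"z":0.2,"wx":0,"wy":0,"wz":0,"fingers":20},{"x":0,"y":-0.02,"z":0.26,"wx":0,"wy":0,"wz":0,"fingers":20},{"x":0,"y":-0.02,"z":0.3,"wx":0,"wy":0,"wz":0,"fingers":20},{"x":0,"y":-0.02,"z":0.33,"wx":0,"wy":0,"wz":0,"fingers":20},{"x":0,"y":-0.02,"z":0.35,"wx":0,"wy":0,"wz":0,"fingers":20},{"x":0,"y":-0.02,"z":0.37,"wx":0,"wy":0,"wz":0,"fingers":20},{"x":0,"y":-0.02,"z":0.37,"wx":0,"wy":0,"wz":0,"fingers":20}]'
python3 -m pendant '[{"x":0,"y":0,"z":0.02,"wx":0,"wy":0,"wz":0,"fingers":20},{"x":0,"y":0,"z":0.04,"wx":0,"wy":0,"wz":0,"fingers":20},{"x":0,"y":0,"z":0.04,"wx":0,"wy":0,"wz":0,"fingers":20}]'
```

```text
time_s: 7.92
ee_pos: [532.9, 202.8, 81.4]
tcp_rot: [0.722, 0.692, 0.009, 0.009]
contact_force: [-0.1, 0.2, -4.5]
grip_width: 0.328
finger_force: 60.0
time_s: 8.17
ee_pos: [532.9, 202.8, 79.7]
tcp_rot: [0.722, 0.692, 0.009, 0.009]
contact_force: [-0.3, -0.3, -5.6]
grip_width: 0.328
finger_force: 60.0
```

```bash
for i in 1; do python3 -m pendant '[{"x":0,"y":0,"z":0.02,"wx":0,"wy":0,"wz":0,"fingers":20},{"x":0,"y":0,"z":0.04,"wx":0,"wy":0,"wz":0,"fingers":20},{"x":0,"y":0,"z":0.04,"wx":0,"wy":0,"wz":0,"fingers":20}]' | sed -n '2p;4p'; done
python3 -m pendant '[{"x":0,"y":0,"z":0.02,"wx":0,"wy":0,"wz":0,"fingers":20},{"x":0,"y":0,"z":0.03,"wx":0,"wy":0,"wz":0,"fingers":20},{"x":0,"y":0,"z":0.03,"wx":0,"wy":0,"wz":0,"fingers":20}]' | sed -n '2p;4p'
```

```text
ee_pos: [533.1, 202.9, 79.2]
contact_force: [-1.5, 0.5, -0.8]
ee_pos: [533.2, 203.1, 79.1]
contact_force: [-4.4, -0.5, 5.6]
```

The shaft is on the bed, shown by the upward reaction force. Releasing.

```bash
python3 -m pendant '[{"x":0,"y":0,"z":0,"wx":0,"wy":0,"wz":0,"fingers":32},{"x":0,"y":0,"z":0,"wx":0,"wy":0,"wz":0,"fingers":36},{"x":0,"y":0,"z":0,"wx":0,"wy":0,"wz":0,"fingers":42},{"x":0,"y":0,"z":0,"wx":0,"wy":0,"wz":0,"fingers":50},{"x":0,"y":0,"z":0,"wx":0,"wy":0,"wz":0,"fingers":55},{"x":0,"y":0,"z":0,"wx":0,"wy":0,"wz":0,"fingers":55},{"x":0,"y":0,"z":0,"wx":0,"wy":0,"wz":0,"fingers":55}]' 
python3 -m pendant '[{"x":0,"y":0,"z":-0.5,"wx":0,"wy":0,"wz":0,"fingers":55},{"x":0,"y":0,"z":-1.3,"wx":0,"wy":0,"wz":0,"fingers":55},{"x":0,"y":0,"z":-2.1,"wx":0,"wy":0,"wz":0,"fingers":55},{"x":0,"y":0,"z":-2.9,"wx":0.3,"wy":0,"wz":0,"fingers":55},{"x":0,"y":0,"z":-3.2,"wx":0.3,"wy":0,"wz":0,"fingers":55},{"x":0,"y":0,"z":-3.2,"wx":0.3,"wy":0,"wz":0,"fingers":55}]'
python3 - <<'E'
from h import *
for c in ['wrist','top']:
    E=ext(c); p,d=eyes.camera(c); np.savez(c+'4.npz',p=p,d=d)
    C=cloud(E,d); X,Y,Z=[C[...,i] for i in range(3)]
    for nm,a,b in (('tip',132,150),('sh',94,108)):
        m=(abs(X-532)<22)&(abs(Y-205)<22)&(Z>a)&(Z<b); q=C[m]; print(c,nm,len(q),((q.min(0)+q.max(0))/2).round(1),np.ptp(q,0).round(),np.median(q,0).round(1)) if len(q) else 0
    m=(X>440)&(X<620)&(Y>218)&(Y<330)&(Z>62)&(Z<80); q=C[m]; print('fixed jaw',len(q),cv2.minAreaRect(q[:,:2].astype(np.float32)))
    m=(abs(X-526)<30)&(abs(Y-120)<35)&(Z>95)&(Z<125); q=C[m]; print('knob',len(q),q.min(0),q.max(0)) if len(q) else 0
    cv2.imwrite(f'pics/{c}4.png',p[:,:,::-1])
row(527,119,200)
E
```

```text
time_s: 9.25
ee_pos: [533.1, 202.8, 77.1]
tcp_rot: [0.722, 0.692, 0.009, 0.009]
contact_force: [-0.6, -0.0, -0.6]
grip_width: 0.644
finger_force: 0.0
time_s: 9.75
ee_pos: [532.4, 203.5, 209.7]
tcp_rot: [0.722, 0.692, 0.004, 0.002]
contact_force: [-0.5, -0.3, 0.8]
grip_width: 0.64
finger_force: 0.0
wrist tip 429 [532.1 205.7 136.2] [16. 16.  8.] [532.1 207.2 137.7]
wrist sh 664 [532.1 207.7 101.1] [29. 26. 14.] [532.3 211.9  98.8]
fixed jaw 10376 ((532.6513061523438, 254.63150024414062), (73.30816650390625, 100.39045715332031), 87.6094741821289)
knob 700 [515.70899986 111.97583605  95.18615943] [537.74545328 134.32511006 114.38719378]
top tip 34 [531.1 205.9 138.2] [14. 13. 12.] [531.  205.  137.6]
top sh 68 [531.3 204.2 100.7] [27. 25. 12.] [529.9 200.9  99.8]
fixed jaw 292 ((531.5736694335938, 254.0527801513672), (71.29524993896484, 98.75386047363281), 86.98786926269531)
knob 62 [515.91807109 112.6196671   95.83897575] [535.37449148 130.62172237 118.74140671]
shift [-2.1    0.017  0.111] turn [ 0.    0.   -0.04] TCP [529.8 203.  204.4] t 9.85 open 55.0
```

View pics/wrist4.png

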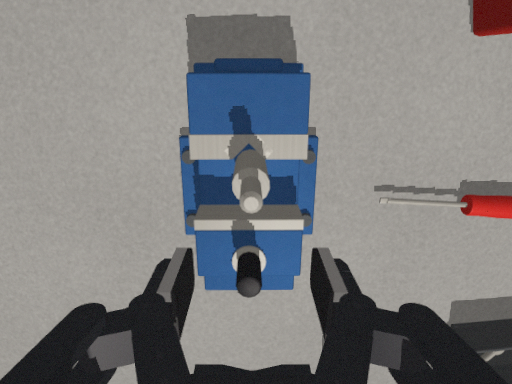

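```bash
python3 -m pendant '[{"x":-0.9,"y":0,"z":0,"wx":0,"wy":0,"wz":0,"fingers":55},{"x":-1.8,"y":0,"z":0,"wx":0,"wy":0,"wz":0,"fingers":55},{"x":-2,"y":0,"z":0,"wx":0,"wy":0,"wz":0,"fingers":55},{"x":-2,"y":0,"z":0.6,"wx":0,"wy":0,"wz":0,"fingers":55},{"x":-2,"y":0,"z":1.3,"wx":0,"wy":0,"wz":0,"fingers":55},{"x":-2,"y":0,"z":1.3,"wx":0,"wy":0,"wz":0,"fingers":55}]'
python3 -c "
from h import *
row(526.7,122.9,81)"
```

```text
time_s: 10.35
ee_pos: [520.5, 122.1, 143.8]
tcp_rot: [0.722, 0.692, -0.006, -0.005]
contact_force: [-1.3, -0.2, -1.9]
grip_width: 0.648
finger_force: 0.0
shift [0.029 0.178 1.568] turn [-0.18  0.02 -0.05] TCP [520.5 122.1 143.8] t 10.35 open 55.3
```

```bash
python3 -m pendant '[{"x":0.02,"y":0.16,"z":0.1,"wx":-0.15,"wy":0,"wz":0,"fingers":55},{"x":0.02,"y":0.16,"z":0.3,"wx":-0.15,"wy":0,"wz":0,"fingers":55},{"x":0.02,"y":0.16,"z":0.8,"wx":-0.15,"wy":0,"wz":0,"fingers":55},{"x":0.02,"y":0.16,"z":1.3,"wx":-0.15,"wy":0,"wz":0,"fingers":55},{"x":0.02,"y":0.16,"z":1.5,"wx":-0.15,"wy":0,"wz":0,"fingers":55},{"x":0.02,"y":0.16,"z":1.5,"wx":-0.15,"wy":0,"wz":0,"fingers":55}]'
python3 -c "
from h import *
row(526.7,122.9,81)"
```

```text
time_s: 10.85
ee_pos: [531.5, 123.7, 91.2]
tcp_rot: [0.722, 0.692, 0.003, 0.004]
contact_force: [-0.4, -0.1, -0.5]
grip_width: 0.645
finger_force: 0.0
shift [-0.025 -0.122  0.254] turn [ 0.11  0.01 -0.03] TCP [531.5 123.7  91.2] t 10.85 open 55.1
```

```bash
python3 -m pendant '[{"x":-0.02,"y":-0.1,"z":0.2,"wx":0.1,"wy":0,"wz":0,"fingers":45},{"x":-0.02,"y":-0.1,"z":0.2,"wx":0.1,"wy":0,"wz":0,"fingers":45},{"x":-0.02,"y":-0.1,"z":0.2,"wx":0.1,"wy":0,"wz":0,"fingers":45}]'
python3 -c "
from h import *
row(526.7,122.9,81)"
python3 -m pendant '[{"x":0,"y":0,"z":0,"wx":0,"wy":0,"wz":0,"fingers":10},{"x":0,"y":0,"z":0,"wx":0,"wy":0,"wz":0,"fingers":10},{"x":0,"y":0,"z":0,"wx":0,"wy":0,"wz":0,"fingers":10},{"x":0,"y":0,"z":0,"wx":0,"wy":0,"wz":0,"fingers":10},{"x":0,"y":0,"z":0,"wx":0,"wy":0,"wz":0,"fingers":10},{"x":0,"y":0,"z":0,"wx":0,"wy":0,"wz":0,"fingers":10},{"x":0,"y":0,"z":0,"wx":0,"wy":0,"wz":0,"fingers":10},{"x":0,"y":0,"z":0,"wx":0,"wy":0,"wz":0,"fingers":10}]' 60
python3 -c "
from h import *
row(528.9,155.8,81)"
```

```text
time_s: 11.1
ee_pos: [529.3, 123.0, 85.8]
tcp_rot: [0.722, 0.692, 0.002, 0.002]
contact_force: [0.2, -0.5, 0.6]
grip_width: 0.529
finger_force: 0.0
shift [-0.005 -0.065  0.12 ] turn [ 0.06 -0.   -0.04] TCP [529.3 123.   85.8] t 11.1 open 45.2
time_s: 11.77
ee_pos: [527.1, 123.1, 86.4]
tcp_rot: [0.722, 0.692, 0.001, 0.0]
contact_force: [-5.2, -0.2, 5.8]
grip_width: 0.236
finger_force: 59.2
shift [0.819 0.01  0.134] turn [ 0.02 -0.   -0.04] TCP [527.1 123.1  86.4] t 11.77 open 20.1
```

```bash
python3 -m pendant '[{"x":0.07,"y":0,"z":0,"wx":0,"wy":0,"wz":0,"fingers":10},{"x":0.14,"y":0,"z":0,"wx":0,"wy":0,"wz":0,"fingers":10},{"x":0.21,"y":0,"z":0,"wx":0,"wy":0,"wz":0,"fingers":10},{"x":0.28,"y":0,"z":0,"wx":0,"wy":0,"wz":0,"fingers":10},{"x":0.35,"y":0,"z":0,"wx":0,"wy":0,"wz":0,"fingers":10},{"x":0.42,"y":0,"z":0,"wx":0,"wy":0,"wz":0,"fingers":10},{"x":0.49,"y":0,"z":0,"wx":0,"wy":0,"wz":0,"fingers":10},{"x":0.55,"y":0,"z":0,"wx":0,"wy":0,"wz":0,"fingers":10},{"x":0.6,"y":0,"z":0,"wx":0,"wy":0,"wz":0,"fingers":10},{"x":0.65,"y":0,"z":0,"wx":0,"wy":0,"wz":0,"fingers":10}]'
python3 -c "
from h import *
row(528.9,155.8,86)"
```

```text
time_s: 12.6
ee_pos: [528.2, 146.6, 86.4]
tcp_rot: [0.722, 0.692, -0.001, 0.002]
contact_force: [-6.5, -6.4, 7.7]
grip_width: 0.238
finger_force: 59.3
shift [0.229 0.008 0.008] turn [ 0.02  0.06 -0.05] TCP [528.2 146.6  86.4] t 12.6 open 20.3
```

```bash
python3 -m pendant '[{"x":0.03,"y":0,"z":0,"wx":0,"wy":0,"wz":0,"fingers":10},{"x":0.06,"y":0,"z":0,"wx":0,"wy":0,"wz":0,"fingers":10},{"x":0.09,"y":0,"z":0,"wx":0,"wy":0,"wz":0,"fingers":10},{"x":0.12,"y":0,"z":0,"wx":0,"wy":0,"wz":0,"fingers":10},{"x":0.14,"y":0,"z":0,"wx":0,"wy":0,"wz":0,"fingers":10},{"x":0.14,"y":0,"z":0,"wx":0,"wy":0,"wz":0,"fingers":10}]' | sed -n '2p;4p'
python3 -m pendant '[{"x":0.03,"y":0,"z":0,"wx":0,"wy":0,"wz":0,"fingers":10},{"x":0.05,"y":0,"z":0,"wx":0,"wy":0,"wz":0,"fingers":10},{"x":0.05,"y":0,"z":0,"wx":0,"wy":0,"wz":0,"fingers":10}]' | sed -n '2p;4p'
```

```text
ee_pos: [528.3, 150.5, 86.4]
contact_force: [-6.0, -10.1, 7.2]
ee_pos: [528.4, 152.3, 86.4]
contact_force: [-6.9, -10.1, 7.3]
```

```bash
python3 -m pendant '[{"x":0.03,"y":0,"z":0,"wx":0,"wy":0,"wz":0,"fingers":10},{"x":0.05,"y":0,"z":0,"wx":0,"wy":0,"wz":0,"fingers":10},{"x":0.05,"y":0,"z":0,"wx":0,"wy":0,"wz":0,"fingers":10}]' | sed -n '2p;4p'
python3 -m pendant '[{"x":0.02,"y":0,"z":0,"wx":0,"wy":0,"wz":0,"fingers":10},{"x":0.04,"y":0,"z":0,"wx":0,"wy":0,"wz":0,"fingers":10},{"x":0.04,"y":0,"z":0,"wx":0,"wy":0,"wz":0,"fingers":10}]' | sed -n '2p;4p'
```

```text
ee_pos: [528.5, 154.3, 86.4]
contact_force: [-7.6, -10.6, 7.3]
ee_pos: [528.5, 155.6, 86.4]
contact_force: [-7.8, -9.9, 7.2]
```

```bash
python3 -m pendant '[{"x":0.02,"y":0,"z":0,"wx":0,"wy":0,"wz":0,"fingers":10},{"x":0.04,"y":0,"z":0,"wx":0,"wy":0,"wz":0,"fingers":10},{"x":0.04,"y":0,"z":0,"wx":0,"wy":0,"wz":0,"fingers":10}]' | sed -n '2p;4p'
python3 -m pendant '[{"x":0.02,"y":0,"z":0,"wx":0,"wy":0,"wz":0,"fingers":10},{"x":0.03,"y":0,"z":0,"wx":0,"wy":0,"wz":0,"fingers":10},{"x":0.03,"y":0,"z":0,"wx":0,"wy":0,"wz":0,"fingers":10}]' | sed -n '2p;4p'
```

```text
ee_pos: [528.5, 155.6, 86.3]
contact_force: [-6.9, -14.7, 7.7]
ee_pos: [528.6, 155.6, 86.4]
contact_force: [-6.5, -16.9, 8.2]
```

```bash
python3 -m pendant '[{"x":0.03,"y":0,"z":0,"wx":0,"wy":0,"wz":0,"fingers":10},{"x":0.08,"y":0,"z":0,"wx":0,"wy":0,"wz":0,"fingers":10},{"x":0.08,"y":0,"z":0,"wx":0,"wy":0,"wz":0,"fingers":10},{"x":0.08,"y":0,"z":0,"wx":0,"wy":0,"wz":0,"fingers":10}]' | sed -n '2p;4p'
python3 -m pendant '[{"x":-0.05,"y":0,"z":0,"wx":0,"wy":0,"wz":0,"fingers":24},{"x":-0.1,"y":0,"z":0,"wx":0,"wy":0,"wz":0,"fingers":32},{"x":-0.1,"y":0,"z":0,"wx":0,"wy":0,"wz":0,"fingers":45},{"x":-0.1,"y":0,"z":0,"wx":0,"wy":0,"wz":0,"fingers":55},{"x":-0.1,"y":0,"z":0,"wx":0,"wy":0,"wz":0,"fingers":55},{"x":-0.1,"y":0,"z":0,"wx":0,"wy":0,"wz":0,"fingers":55}]'
python3 -m pendant '[{"x":0,"y":0,"z":-0.6,"wx":0,"wy":0,"wz":0,"fingers":60},{"x":0,"y":0,"z":-1.5,"wx":0,"wy":0,"wz":0,"fingers":65},{"x":0,"y":0,"z":-2.4,"wx":0,"wy":0,"wz":0,"fingers":65},{"x":0,"y":0,"z":-3,"wx":0,"wy":0,"wz":0,"fingers":65},{"x":0,"y":0,"z":-3,"wx":0,"wy":0,"wz":0,"fingers":65},{"x":0,"y":0,"z":-3,"wx":0,"wy":0,"wz":0,"fingers":65}]'
python3 - <<'E'
from h import *
for c in ['wrist','top','side']:
    E=ext(c); p,d=eyes.camera(c); np.savez(c+'5.npz',p=p,d=d)
    C=cloud(E,d); X,Y,Z=[C[...,i] for i in range(3)]
    for nm,a,b in (('tip',130,150),('sh',94,108)):
        m=(abs(X-532)<22)&(abs(Y-211)<22)&(Z>a)&(Z<b); q=C[m]; print(c,nm,len(q),((q.min(0)+q.max(0))/2).round(1),np.ptp(q,0).round(),np.median(q,0).round(1)) if len(q) else 0
    cv2.imwrite(f'pics/{c}5.png',p[:,:,::-1])
row(614,-324.5,200)
E
```

```text
ee_pos: [528.5, 155.7, 86.3]
contact_force: [-7.8, -23.1, 8.9]
time_s: 15.18
ee_pos: [530.7, 162.7, 85.1]
tcp_rot: [0.721, 0.692, 0.002, 0.002]
contact_force: [-0.3, 0.4, -0.5]
grip_width: 0.641
finger_force: 0.0
time_s: 15.68
ee_pos: [531.5, 162.8, 207.6]
tcp_rot: [0.722, 0.692, 0.004, 0.003]
contact_force: [0.4, 0.1, -0.8]
grip_width: 0.764
finger_force: 0.0
wrist tip 521 [532.3 211.4 135.3] [15. 16. 10.] [532.3 212.1 137.7]
wrist sh 699 [532.  211.8 100.9] [29. 29. 14.] [532.3 217.1  98.6]
side tip 27 [532.9 207.8 134.3] [17. 17.  8.] [532.4 206.5 134.1]
side sh 67 [533.4 206.1 100.9] [29. 28. 13.] [530.8 202.1  97. ]
shift [-12.067   2.626   0.088] turn [ 0.01  0.01 -0.04] TCP [529.  162.1 203.1] t 15.83 open 65.0
```

View pics/wrist5.png

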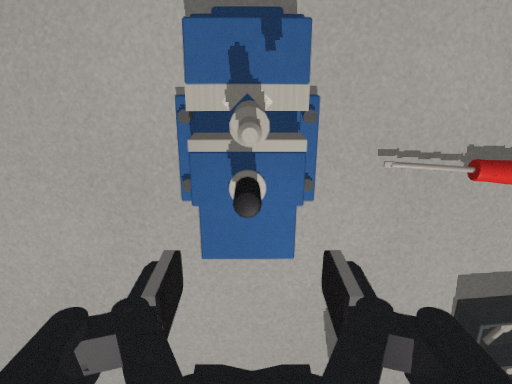

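```bash
python3 -m pendant '[{"x":-12.07,"y":2.63,"z":0.09,"wx":0,"wy":0,"wz":0,"fingers":65},{"x":-12.07,"y":2.63,"z":0.09,"wx":0,"wy":0,"wz":0,"fingers":65},{"x":-12.07,"y":2.63,"z":0.09,"wx":0,"wy":0,"wz":0,"fingers":65},{"x":-12.07,"y":2.63,"z":0.09,"wx":0,"wy":0,"wz":0,"fingers":65},{"x":-12.07,"y":2.63,"z":0.09,"wx":0,"wy":0,"wz":0,"fingers":65},{"x":-12.07,"y":2.63,"z":0.09,"wx":0,"wy":0,"wz":0,"fingers":65},{"x":-12.07,"y":2.63,"z":0.09,"wx":0,"wy":0,"wz":0,"fingers":65},{"x":-12.07,"y":2.63,"z":0.09,"wx":0,"wy":0,"wz":0,"fingers":65},{"x":-12.07,"y":2.63,"z":0.09,"wx":0,"wy":0,"wz":0,"fingers":65},{"x":-12.07,"y":2.63,"z":0.09,"wx":0,"wy":0,"wz":0,"fingers":65}]'|sed -n '2p'
python3 -c "
from h import *
row(614,-310,180)"
```

```text
ee_pos: [600.6, -249.8, 199.7]
shift [-1.49   0.398  0.49 ] turn [ 0.01 -0.02 -0.04] TCP [ 600.6 -249.8  199.7] t 16.67 open 65.0
```

```bash
python3 -m pendant '[{"x":-0.8,"y":0.3,"z":0.2,"wx":0,"wy":0,"wz":0,"fingers":65},{"x":-1.5,"y":0.35,"z":0.5,"wx":0,"wy":0,"wz":0,"fingers":65},{"x":-1.5,"y":0.35,"z":0.5,"wx":0,"wy":0,"wz":0,"fingers":65},{"x":-1.5,"y":0.35,"z":0.5,"wx":0,"wy":0,"wz":0,"fingers":65},{"x":-1.5,"y":0.35,"z":0.5,"wx":0,"wy":0,"wz":0,"fingers":65}]'|sed -n '2p'
python3 - <<'E'
from h import *
E=ext('wrist'); p,d=eyes.camera('wrist'); np.savez('w6.npz',p=p,d=d)
C=cloud(E,d); X,Y,Z=[C[...,i] for i in range(3)]
m=(abs(X-614)<30)&(abs(Y+324)<30)&(Z>16)&(Z<24); q=C[m]; print(len(q),cv2.minEnclosingCircle(q[:,:2].astype(np.float32)),((q.min(0)+q.max(0))/2).round(1),np.ptp(q,0).round(),np.median(q,0).round(1))
cv2.imwrite('pics/w6.png',cv2.resize(p[:,:,::-1],None,fx=1.2,fy=1.2))
row(614,-324.5,25)
E
```

```text
ee_pos: [612.3, -308.0, 180.4]
1109 ((612.7189331054688, -324.5065002441406), 20.908000946044922) [ 612.5 -324.3   18.4] [41. 41.  5.] [ 613.1 -323.5   18.6]
shift [-0.429  0.035  3.915] turn [ 0.03 -0.02 -0.03] TCP [ 612.8 -307.5  181.6] t 17.13 open 64.9
```

View pics/w6.png

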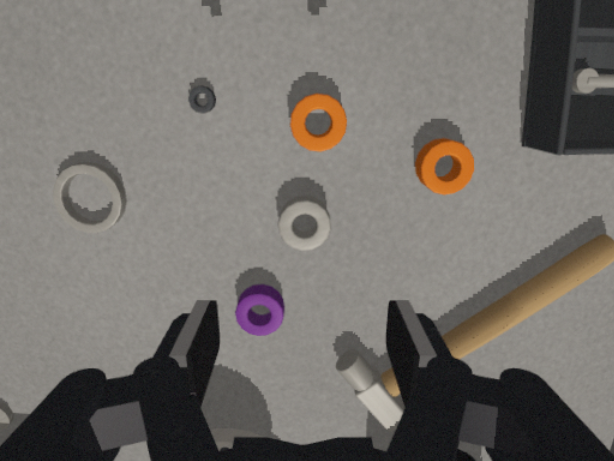

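The grey ring at (304,224) in the crop has a measured OD of about 42 mm and sits at 20 mm height, so it is the spacer. Descending.

```bash
python3 -m pendant '[{"x":-0.43,"y":0,"z":0.8,"wx":0,"wy":0,"wz":0,"fingers":65},{"x":-0.43,"y":0,"z":1.7,"wx":0,"wy":0,"wz":0,"fingers":65},{"x":-0.43,"y":0,"z":2.6,"wx":0,"wy":0,"wz":0,"fingers":65},{"x":-0.43,"y":0,"z":3.4,"wx":0,"wy":0,"wz":0,"fingers":65},{"x":-0.43,"y":0,"z":3.8,"wx":0,"wy":0,"wz":0,"fingers":65},{"x":-0.43,"y":0,"z":3.8,"wx":0,"wy":0,"wz":0,"fingers":65},{"x":-0.43,"y":0,"z":3.8,"wx":0,"wy":0,"wz":0,"fingers":65}]'|sed -n '2,4p'
python3 -c "
from h import *
row(612.8,-324.5,4)"
```

```text
ee_pos: [612.6, -324.0, 29.9]
tcp_rot: [0.721, 0.693, 0.001, 0.0]
contact_force: [0.6, 0.1, 0.4]
shift [-0.013  0.003  0.647] turn [ 0.03 -0.02 -0.02] TCP [ 612.6 -324.    29.9] t 17.72 open 65.4
```

```bash
python3 -m pendant '[{"x":0,"y":0,"z":0.3,"wx":0,"wy":0,"wz":0,"fingers":60},{"x":0,"y":0,"z":0.5,"wx":0,"wy":0,"wz":0,"fingers":55},{"x":0,"y":0,"z":0.62,"wx":0,"wy":0,"wz":0,"fingers":55},{"x":0,"y":0,"z":0.62,"wx":0,"wy":0,"wz":0,"fingers":55},{"x":0,"y":0,"z":0.62,"wx":0,"wy":0,"wz":0,"fingers":55}]'|sed -n '2,4p'
python3 -m pendant '[{"x":0,"y":0,"z":0,"wx":0,"wy":0,"wz":0,"fingers":30},{"x":0,"y":0,"z":0,"wx":0,"wy":0,"wz":0,"fingers":30},{"x":0,"y":0,"z":0,"wx":0,"wy":0,"wz":0,"fingers":30},{"x":0,"y":0,"z":0,"wx":0,"wy":0,"wz":0,"fingers":30},{"x":0,"y":0,"z":0,"wx":0,"wy":0,"wz":0,"fingers":30},{"x":0,"y":0,"z":0,"wx":0,"wy":0,"wz":0,"fingers":30},{"x":0,"y":0,"z":0,"wx":0,"wy":0,"wz":0,"fingers":30},{"x":0,"y":0,"z":0,"wx":0,"wy":0,"wz":0,"fingers":30}]' 40
python3 -c "
from h import *
row(612.8,-324.5,4)"
```

```text
ee_pos: [613.1, -326.1, 5.6]
tcp_rot: [0.722, 0.692, 0.001, 0.001]
contact_force: [-0.1, -0.4, 0.1]
time_s: 18.8
ee_pos: [613.7, -326.6, 6.5]
tcp_rot: [0.722, 0.692, 0.002, 0.002]
contact_force: [-0.9, -0.6, 5.9]
grip_width: 0.466
finger_force: 41.1
shift [ 0.052 -0.026  0.064] turn [ 0.07  0.01 -0.04] TCP [ 613.7 -326.6    6.5] t 18.8 open 39.8
```

```bash
python3 -m pendant '[{"x":0,"y":0,"z":-0.4,"wx":0,"wy":0,"wz":0,"fingers":30},{"x":0,"y":0,"z":-1.2,"wx":0,"wy":0,"wz":0,"fingers":30},{"x":0,"y":0,"z":-2.1,"wx":0,"wy":0,"wz":0,"fingers":30},{"x":0,"y":0,"z":-3,"wx":0,"wy":0,"wz":0,"fingers":30},{"x":0,"y":0,"z":-3.9,"wx":0,"wy":0,"wz":0,"fingers":30},{"x":0,"y":0,"z":-4.8,"wx":0,"wy":0,"wz":0,"fingers":30},{"x":0,"y":0,"z":-5,"wx":0,"wy":0,"wz":0,"fingers":30},{"x":0,"y":0,"z":-5,"wx":0,"wy":0,"wz":0,"fingers":30}]'|sed -n '2,6p'
python3 - <<'E'
from h import *
E=ext('wrist'); s=state(); p,d=eyes.camera('wrist'); np.savez('w7.npz',p=p,d=d)
C=cloud(E,d); T=(C-s['ee_pos'])@Ro.from_quat(s['tcp_rot']).as_matrix()
m=(abs(T[...,0])<27)&(abs(T[...,1])<19)&(T[...,2]>-30)&(T[...,2]<20)
q=T[m]; print(len(q)); h,e=np.histogram(q[:,2],range(-30,21,2)); print(h)
cv2.imwrite('pics/w7.png',cv2.resize(p[190:,90:420,::-1],None,fx=2.3,fy=2.3))
row(531.5,195,205)
E
```

```text
ee_pos: [613.9, -327.0, 209.6]
tcp_rot: [0.722, 0.692, 0.002, 0.005]
contact_force: [-0.1, 0.2, -1.5]
grip_width: 0.47
finger_force: 40.9
6417
[   0    0    0    0    0    0    0    1 1668 2798  300  278  239  232
  234  229  209  179   48    2    0    0    0    0    0]
shift [ 1.2937e+01 -2.5770e+00  3.0000e-03] turn [ 0.07  0.01 -0.04] TCP [ 612.9 -326.3  206.1] t 19.52 open 40.1
```

View pics/w7.png

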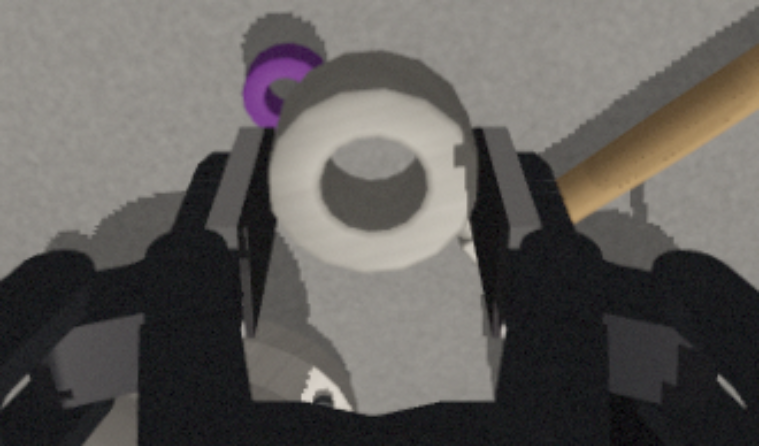

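```bash
cat > sp.py <<'E'
from h import *
def spacer():
    E=ext('wrist'); s=state(); p,d=eyes.camera('wrist'); C=cloud(E,d); R=Ro.from_quat(s['tcp_rot']).as_matrix(); T=(C-s['ee_pos'])@R
    m=(abs(T[...,0]-2)<26)&(abs(T[...,1])<18)&(T[...,2]>-17)&(T[...,2]<-9.5)&(p.min(-1)>60); q=T[m]
    A=np.c_[q[:,:2],np.ones(len(q))]; k=np.linalg.lstsq(A,q[:,2],rcond=None)[0]
    b=q[abs(q[:,1])<4]; # strip across bore along x
    x=np.sort(b[:,0]); g=np.argmax(np.diff(x)); print('plane',k.round(3),'x range',np.percentile(x,[.5,99.5]).round(1),'bore x',x[g].round(1),x[g+1].round(1))
    b=q[abs(q[:,0]-2)<3]; y=np.sort(b[:,1]); g=np.argmax(np.diff(y)); print('bore y',y[g].round(1),y[g+1].round(1))
    print('down in tool',(R.T@[0,0,-1]).round(3))
    return s,C,p,R
if __name__=='__main__': spacer()
E
python3 sp.py
python3 -m pendant '[{"x":0.5,"y":-0.1,"z":0,"wx":0,"wy":0,"wz":0,"fingers":30},{"x":1.4,"y":-0.3,"z":0,"wx":0,"wy":0,"wz":0,"fingers":30},{"x":2.3,"y":-0.5,"z":0,"wx":0,"wy":0,"wz":0,"fingers":30},{"x":3.2,"y":-0.7,"z":0,"wx":0,"wy":0,"wz":0,"fingers":30},{"x":4.1,"y":-0.9,"z":0,"wx":0,"wy":0,"wz":0,"fingers":30},{"x":5,"y":-1.1,"z":0,"wx":0,"wy":0,"wz":0,"fingers":30},{"x":5.9,"y":-1.3,"z":0,"wx":0,"wy":0,"wz":0,"fingers":30},{"x":6.8,"y":-1.5,"z":0,"wx":0,"wy":0,"wz":0,"fingers":30},{"x":7.7,"y":-1.7,"z":0,"wx":0,"wy":0,"wz":0,"fingers":30},{"x":8.6,"y":-1.8,"z":0,"wx":0,"wy":0,"wz":0,"fingers":30}]'|sed -n '2,6p'
python3 -c "
from h import *
row(531.5,195,205)"
```

```text
plane [ 6.0000e-03  4.0000e-03 -1.1744e+01] x range [-18.1  23. ] bore x -6.5 11.9
bore y -9.7 9.4
down in tool [ 0.001 -0.006  1.   ]
ee_pos: [551.5, 22.5, 200.9]
tcp_rot: [0.722, 0.692, -0.001, -0.001]
contact_force: [1.8, -0.6, -0.9]
grip_width: 0.467
finger_force: 40.9
shift [ 4.287 -0.68  -0.099] turn [-0.04 -0.   -0.04] TCP [551.5  22.5 200.9] t 20.4 open 39.9
```

```bash
python3 -m pendant '[{"x":0.9,"y":-0.2,"z":0,"wx":0,"wy":0,"wz":0,"fingers":30},{"x":1.8,"y":-0.4,"z":0,"wx":0,"wy":0,"wz":0,"fingers":30},{"x":2.7,"y":-0.6,"z":0,"wx":0,"wy":0,"wz":0,"fingers":30},{"x":3.5,"y":-0.68,"z":-0.1,"wx":0,"wy":0,"wz":0,"fingers":30},{"x":3.9,"y":-0.68,"z":-0.1,"wx":0,"wy":0,"wz":0,"fingers":30},{"x":3.9,"y":-0.68,"z":-0.1,"wx":0,"wy":0,"wz":0,"fingers":30},{"x":3.9,"y":-0.68,"z":-0.1,"wx":0,"wy":0,"wz":0,"fingers":30},{"x":3.9,"y":-0.68,"z":-0.1,"wx":0,"wy":0,"wz":0,"fingers":30},{"x":3.9,"y":-0.68,"z":-0.1,"wx":0,"wy":0,"wz":0,"fingers":30}]'|sed -n '2,6p'
cat > sh.py <<'E'
from sp import *
s,C,p,R=spacer()
X,Y,Z=[C[...,i] for i in range(3)]
for nm,a,b,r in (('tiptop',137.5,144,8),('thin',106,136,8),('sh',97,103,15)):
    m=(abs(X-532)<20)&(abs(Y-212)<22)&(Z>a)&(Z<b)&(p.min(-1)>25)&(np.ptp(p,-1)<25); q=C[m]
    if len(q)>20:
        from scipy.optimize import least_squares
        o=least_squares(lambda c:np.hypot(q[:,0]-c[0],q[:,1]-c[1])-r,[532,211],loss='soft_l1').x if nm=='thin' else None
        print(nm,len(q),((q.min(0)+q.max(0))/2).round(1),np.ptp(q,0).round(),np.median(q,0).round(1),o)
m=(X>440)&(X<620)&(Y>218)&(Y<330)&(Z>62)&(Z<80); q=C[m]; print('fixed jaw',len(q),cv2.minAreaRect(q[:,:2].astype(np.float32)),s['ee_pos'])
E
python3 sh.py
```

```text
ee_pos: [533.4, 176.4, 207.3]
tcp_rot: [0.722, 0.692, -0.0, 0.001]
contact_force: [0.3, -0.2, -1.3]
grip_width: 0.467
finger_force: 40.9
plane [ 6.0000e-03  3.0000e-03 -1.1825e+01] x range [-18.   23.1] bore x -6.3 12.1
bore y -9.4 9.0
down in tool [ 0.001 -0.001  1.   ]
tiptop 262 [532.2 211.8 138.9] [13. 14.  3.] [532.3 211.5 138.4] None
thin 223 [532.2 211.6 121.2] [16. 16. 30.] [533.3 217.5 127.9] [532.18141731 211.06982393]
sh 638 [532.  212.6  99.9] [29. 27.  6.] [533.2 216.8  98.6] None
fixed jaw 11331 ((532.60009765625, 254.991455078125), (72.0665512084961, 100.49819946289062), 87.59945678710938) [533.39344193 176.36825787 207.28994038]
```

```bash
python3 -c "
from h import *
row(532.3,209,165)"
python3 -m pendant '[{"x":0.4,"y":0,"z":0,"wx":0,"wy":0,"wz":0,"fingers":30},{"x":0.8,"y":-0.03,"z":0.3,"wx":0,"wy":0,"wz":0,"fingers":30},{"x":0.81,"y":-0.03,"z":0.7,"wx":0,"wy":0,"wz":0,"fingers":30},{"x":0.81,"y":-0.03,"z":1,"wx":0,"wy":0,"wz":0,"fingers":30},{"x":0.81,"y":-0.03,"z":1,"wx":0,"wy":0,"wz":0,"fingers":30},{"x":0.81,"y":-0.03,"z":1,"wx":0,"wy":0,"wz":0,"fingers":30}]'|sed -n '2,4p'
python3 sh.py; python3 -c "
from h import *
row(532.3,209,150)"
```

```text
shift [ 0.814 -0.073  1.072] turn [ 0.02  0.01 -0.06] TCP [533.7 176.4 207.9] t 21.2 open 39.7
ee_pos: [533.7, 208.8, 167.9]
tcp_rot: [0.722, 0.692, 0.0, 0.001]
contact_force: [-0.1, 0.4, -1.4]
plane [ 6.0000e-03  5.0000e-03 -1.1818e+01] x range [-18.1  22.9] bore x -6.1 12.3
bore y -9.7 9.3
down in tool [ 0.001 -0.002  1.   ]
thin 320 [532.3 216.3 118.9] [16.  7. 26.] [532.5 218.4 117.9] [532.32236015 211.03389482]
sh 785 [532.2 214.8 100. ] [29. 23.  6.] [533.  217.5  98.6] None
fixed jaw 13833 ((532.6080322265625, 254.36123657226562), (73.20851135253906, 100.25631713867188), 87.53692626953125) [533.67723893 208.81936563 167.85683117]
shift [-0.005 -0.053  0.477] turn [ 0.04  0.   -0.05] TCP [534.4 209.1 169.1] t 21.75 open 40.0
```

```bash
python3 -m pendant '[{"x":0,"y":-0.05,"z":0.1,"wx":0,"wy":0,"wz":0,"fingers":30},{"x":0,"y":-0.05,"z":0.3,"wx":0,"wy":0,"wz":0,"fingers":30},{"x":0,"y":-0.05,"z":0.38,"wx":0,"wy":0,"wz":0,"fingers":30},{"x":0,"y":-0.05,"z":0.38,"wx":0,"wy":0,"wz":0,"fingers":30},{"x":0,"y":-0.05,"z":0.38,"wx":0,"wy":0,"wz":0,"fingers":30}]'|sed -n '2,4p'
python3 -c "
from h import *
row(532.3,209,140)"
```

```text
ee_pos: [532.2, 210.0, 153.6]
tcp_rot: [0.722, 0.692, 0.001, 0.001]
contact_force: [-0.2, 0.6, -2.0]
shift [-0.025  0.002  0.339] turn [ 0.04  0.   -0.04] TCP [532.2 210.  153.6] t 22.17 open 39.7
```

```bash
python3 -m pendant '[{"x":-0.02,"y":0,"z":0.08,"wx":0,"wy":0,"wz":0,"fingers":30},{"x":-0.02,"y":0,"z":0.16,"wx":0,"wy":0,"wz":0,"fingers":30},{"x":-0.02,"y":0,"z":0.22,"wx":0,"wy":0,"wz":0,"fingers":30},{"x":-0.02,"y":0,"z":0.28,"wx":0,"wy":0,"wz":0,"fingers":30},{"x":-0.02,"y":0,"z":0.34,"wx":0,"wy":0,"wz":0,"fingers":30},{"x":-0.02,"y":0,"z":0.34,"wx":0,"wy":0,"wz":0,"fingers":30}]'|sed -n '2,4p'
python3 sh.py
```

```text
ee_pos: [532.1, 209.2, 139.6]
tcp_rot: [0.722, 0.692, 0.001, 0.001]
contact_force: [-0.6, -0.5, -2.2]
plane [ 7.0000e-03  4.0000e-03 -1.1815e+01] x range [-18.1  23. ] bore x -5.7 12.3
bore y -9.3 9.4
down in tool [ 0.    -0.003  1.   ]
tiptop 1079 [532.3 216.7 140.7] [39. 32.  6.] [532.3 212.2 139.5] None
thin 296 [532.6 216.6 133.7] [38. 32.  5.] [531.9 218.9 134.9] [532.13848953 213.91427533]
sh 590 [532.2 219.3  99.9] [29. 14.  6.] [532.8 220.3  98.6] None
fixed jaw 17432 ((532.698486328125, 254.20791625976562), (73.44306182861328, 100.54415130615234), 87.63124084472656) [532.13237341 209.21968069 139.55137779]
```

Threaded over the tip without force. Continuing down to the shoulder at TCP ≈108.

```bash
python3 -m pendant '[{"x":0,"y":0,"z":0.08,"wx":0,"wy":0,"wz":0,"fingers":30},{"x":0,"y":0,"z":0.16,"wx":0,"wy":0,"wz":0,"fingers":30},{"x":0,"y":0,"z":0.26,"wx":0,"wy":0,"wz":0,"fingers":30},{"x":0,"y":0,"z":0.36,"wx":0,"wy":0,"wz":0,"fingers":30},{"x":0,"y":0,"z":0.46,"wx":0,"wy":0,"wz":0,"fingers":30},{"x":0,"y":0,"z":0.56,"wx":0,"wy":0,"wz":0,"fingers":30},{"x":0,"y":0,"z":0.64,"wx":0,"wy":0,"wz":0,"fingers":30},{"x":0,"y":0,"z":0.7,"wx":0,"wy":0,"wz":0,"fingers":30},{"x":0,"y":0,"z":0.7,"wx":0,"wy":0,"wz":0,"fingers":30}]'|sed -n '2,4p'
python3 -m pendant '[{"x":0,"y":0,"z":0.03,"wx":0,"wy":0,"wz":0,"fingers":30},{"x":0,"y":0,"z":0.05,"wx":0,"wy":0,"wz":0,"fingers":30},{"x":0,"y":0,"z":0.05,"wx":0,"wy":0,"wz":0,"fingers":30}]'|sed -n '2,4p'
```

```text
ee_pos: [532.2, 209.2, 111.5]
tcp_rot: [0.722, 0.692, 0.001, 0.001]
contact_force: [0.1, 0.9, -1.9]
ee_pos: [532.7, 209.3, 110.4]
tcp_rot: [0.722, 0.692, 0.002, 0.002]
contact_force: [-0.1, 0.1, -2.1]
```

```bash
python3 -m pendant '[{"x":0,"y":0,"z":0.02,"wx":0,"wy":0,"wz":0,"fingers":30},{"x":0,"y":0,"z":0.04,"wx":0,"wy":0,"wz":0,"fingers":30},{"x":0,"y":0,"z":0.04,"wx":0,"wy":0,"wz":0,"fingers":30}]'|sed -n '2p;4p'
python3 -m pendant '[{"x":0,"y":0,"z":0.02,"wx":0,"wy":0,"wz":0,"fingers":30},{"x":0,"y":0,"z":0.03,"wx":0,"wy":0,"wz":0,"fingers":30},{"x":0,"y":0,"z":0.03,"wx":0,"wy":0,"wz":0,"fingers":30}]'|sed -n '2p;4p'
```

```text
ee_pos: [532.7, 209.3, 108.7]
contact_force: [0.3, 0.6, -1.8]
ee_pos: [532.6, 209.3, 107.5]
contact_force: [-0.8, 0.1, -2.4]
```

```bash
python3 -m pendant '[{"x":0,"y":0,"z":0.02,"wx":0,"wy":0,"wz":0,"fingers":30},{"x":0,"y":0,"z":0.03,"wx":0,"wy":0,"wz":0,"fingers":30},{"x":0,"y":0,"z":0.03,"wx":0,"wy":0,"wz":0,"fingers":30}]'|sed -n '2p;4p'
python3 -m pendant '[{"x":0,"y":0,"z":0.02,"wx":0,"wy":0,"wz":0,"fingers":30},{"x":0,"y":0,"z":0.03,"wx":0,"wy":0,"wz":0,"fingers":30},{"x":0,"y":0,"z":0.03,"wx":0,"wy":0,"wz":0,"fingers":30}]'|sed -n '2p;4p'
```

```text
ee_pos: [532.7, 209.3, 106.5]
contact_force: [-0.4, 0.5, -0.4]
ee_pos: [532.8, 209.3, 106.5]
contact_force: [-2.0, -1.2, 5.0]
```

Contact with the shoulder at TCP 106.5. Releasing and rising.

```bash
python3 -m pendant '[{"x":0,"y":0,"z":0,"wx":0,"wy":0,"wz":0,"fingers":44},{"x":0,"y":0,"z":0,"wx":0,"wy":0,"wz":0,"fingers":48},{"x":0,"y":0,"z":0,"wx":0,"wy":0,"wz":0,"fingers":56},{"x":0,"y":0,"z":0,"wx":0,"wy":0,"wz":0,"fingers":62},{"x":0,"y":0,"z":0,"wx":0,"wy":0,"wz":0,"fingers":62},{"x":0,"y":0,"z":0,"wx":0,"wy":0,"wz":0,"fingers":62}]'|sed -n '2,6p'
python3 -m pendant '[{"x":0,"y":0,"z":-0.3,"wx":0,"wy":0,"wz":0,"fingers":62},{"x":0,"y":0,"z":-0.9,"wx":0,"wy":0,"wz":0,"fingers":62},{"x":0,"y":0,"z":-1.7,"wx":0,"wy":0,"wz":0,"fingers":62},{"x":0,"y":0,"z":-2.5,"wx":0,"wy":0,"wz":0,"fingers":62},{"x":-0.8,"y":0,"z":-2.8,"wx":0,"wy":0,"wz":0,"fingers":62},{"x":-1,"y":0,"z":-2.8,"wx":0,"wy":0,"wz":0,"fingers":62},{"x":-1,"y":0,"z":-2.8,"wx":0,"wy":0,"wz":0,"fingers":62},{"x":-1,"y":0,"z":-2.8,"wx":0,"wy":0,"wz":0,"fingers":62}]'|sed -n '2,6p'
python3 - <<'E'
from h import *
E=ext('wrist'); p,d=eyes.camera('wrist'); C=cloud(E,d); X,Y,Z=[C[...,i] for i in range(3)]
for nm,a,b in (('tip',133,150),('spacer top',115,126)):
    m=(abs(X-532)<28)&(abs(Y-212)<28)&(Z>a)&(Z<b); q=C[m]; print(nm,len(q),((q.min(0)+q.max(0))/2).round(1),np.ptp(q,0).round(),np.median(q,0).round(1))
cv2.imwrite('pics/w9.png',p[:,:,::-1])
E
```

```text
ee_pos: [532.6, 209.3, 104.9]
tcp_rot: [0.722, 0.692, 0.001, 0.002]
contact_force: [0.2, 0.6, -0.8]
grip_width: 0.723
finger_force: 0.0
ee_pos: [530.5, 169.2, 217.2]
tcp_rot: [0.722, 0.692, 0.002, 0.001]
contact_force: [0.2, 0.5, -0.0]
grip_width: 0.723
finger_force: 0.0
tip 458 [532.3 211.4 136.6] [15. 16.  7.] [532.2 211.9 137.8]
spacer top 2028 [532.4 211.5 120.5] [41. 42. 11.] [532.7 213.8 118.4]
```

View pics/w9.png

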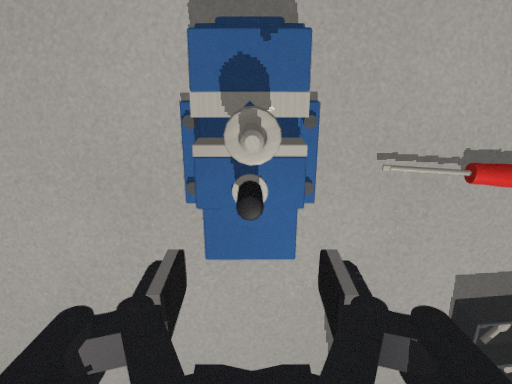

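The spacer sits flat on the shoulder at (252,137), centred on the shaft. Its top measures about 119–120 mm, and the jaw is still closed on the shaft. Handing in.

```bash
python3 -c "
from h import *
print(ctrl.hand_in())"
```

```text
the job is handed in; nothing more can be done
None
```

The job is done and handed in (the hand-in gave no verdict): my last wrist measurements show the shaft upright in the V-groove with the jaw closed on it and the spacer flat on the shoulder, and I never touched the plain shaft or the wide ring.

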